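# Unlock the top cup from its nested stack and key it into the empty holder

### The arm

A 6-joint arm with a two-finger parallel gripper is mounted at the origin on the work surface. World frame = base frame: x ahead of the robot, y to its left, z up, the work surface at z = 0. Lengths are in m, angles in degrees, forces in N, time in s.
With the tool pointing down it reaches from about 0.275 to 0.75 m from the base axis. Payload 10.2 kg.
Tool frame: the origin (TCP) lies on the mounting face of the last link; the fingertips stand 173 mm ahead of it and the grasp point (between the pads) lies 155 mm ahead of it; z points along the fingers, y is the direction in which the jaws open and shut (so a half turn about z gives the same grasp; the last joint's range is limited). The gripper opens to 85 mm and grips with 20 to 120 N. Pads are 22 mm wide; open, the fingers measure 114 mm over their backs; the gripper's body (76 mm by 85 mm) begins 54 mm behind the grasp point. The pads swing forward as they close: fully open they stand 13 mm farther back than shut.
Start: joints at [63.518, 17.928, 85.812, -0, 76.261, -12.8], TCP at [0.124, 0.51, 0.405] pointing down, gripper open.
Joint ranges: [-168.41, 168.41], [-55.51, 124.54], [10.69, 146.95], [-70.63, 250.63], [1, 178], [-165.06, 165.06]. Speed limits (degrees/s): [136.94, 136.94, 172.46, 180, 180, 180].

### API

Orientations are given as a 3x3 rotation matrix whose columns are the frame's x, y, z axes.
In Python, from rig import sense, get_image, camera_model, hand_in, recognise, outline_of gives the robot as it stands.
- The arm moves only by the tool servo_tool, never from a script. Its argument "plan" is a list of rows, each a list of 7 numbers: the shift along the tool's x, y, z each as a share of 0.06 m, from -1 to 1, then the turn, a rotation vector about the tool's x, y, z each as a share of 5 degrees, from -1 to 1, then the opening, from 0 (shut) to 1 (fully open). In form: [[dx, dy, dz, ax, ay, az, claw], ...]. A call has exactly 10 rows; each row shifts and turns the commanded pose from where the row before left it, along the tool's axes as they then stand; what a row does not reach is not made up. A row lasts 1/8 s, in which the tool goes at most 62.5 mm and 10.7 degrees, less where a joint would pass 70% of its speed; a pose out of reach is approached as far as the arm can. A call with a number of a shift or a turn outside -1 to 1 is refused whole. A call with a gripper value outside its range is refused whole. The fingers move at their own pace and stop on an object; "grip_force" is the grip in N (left out, the last holds). Time passes only in rows, so rows that do not move let the fingers close, or fill a call up. It gives the time, the measured TCP pose, the force and the opening at its end, in the units of the state.
- sense(): the state, without advancing time (a new reading comes with each control period).
- get_image(name): name is "scene" or "side" or "wrist"; returns the picture (420x560x3 uint8, blue, green, red); there is no depth.
- camera_model(name): a dict with "K" (3x3 intrinsics, pixels), "cam_to_world" (4x4, takes a point from camera to world coordinates); the wrist camera has in their place "mount" (4x4, takes a point from camera to tool coordinates, whose origin is the TCP and whose axes are the flange's). Camera axes: x right, y up, looking along -z (the intrinsics and any distortion apply to the point x, -y, -z); pixel columns grow to the right and rows downward; lengths in m; the calibration is good to about 2 mm. A picture is of the moment at which its call begins: read the wrist's pose just before it. camera_model takes no time and is no camera call.
- hand_in(): hands the job in, once; it reports no verdict.
Trained networks look in the newest picture that a camera, given by its name, has taken for a name from the list of things; names that differ only in an ending like _2 or _b are one class to them, and where a whole thing is asked for, a point or a joint stands for the part that bears it (a point fixed in the world has none). Each returns a list of dicts, best first, with "conf" (0 to 1); they miss things now and then, are a little off and sometimes report something else, mostly with a low value. They report only what shows in the picture. A call takes as long as a camera call.
- recognise(camera, target): "xyz" ([x, y, z] in m, in world coordinates, good to about 4 mm: the middle of the surface that is visible of it).
- outline_of(camera, target): "pixels" (420x560 bool, what is visible of it).
The state is a dict: "time_s": time; "joint_pos": joint angles; "qd": joint speeds; "joint_torque": joint torques, N m; "tcp_pos": TCP position; "tool_rot": TCP orientation; "ft_force": force on the tool from outside, world axes, zero at the start; "wrist_torque": the same for the moment, N m; "grip_width": finger opening in m.
Only numpy, scipy, OpenCV 4.12 (cv2) and the standard library are available. Lean on these libraries where they do the work, as an engineer would, in place of code of your own. Each camera call takes 0.05 s, during which the arm holds its last target. There are 200 camera calls.

### The job

Two receiving cups are nested and hooked together in the holder on the blue plate. Separate the top cup by twisting it anticlockwise (seen from above) while lifting it, leaving the lower cup seated in that holder, then set the top cup upright in the empty holder on the yellow plate and turn it as needed, pressing only lightly, until its two ears drop into the slots and it sits fully home. Let go of it and leave the other things on the bench where they are.

Things in the scene. Friction and masses are not known exactly. Their poses are not given: they have to be found in the camera images.
- top_cup: Upper of two identical white open cups, 100 mm tall, about 90 g. Origin: centre of its underside, z up. Body radius 18 mm at the base, 24 mm at height 46 to 62; flange radius 29.5 with two orange ears at height 48 to 54; collar radius 29 from height 62 to the rim. Orange hooks on its rim at +x and -x rise to height 112 (radius 29 to 40). A half turn about z leaves it the same.
- grip (a point): Where to grip the top cup: on its axis, 86 mm above its underside, between two grey grip flats that face the cup's +y and -y, 60 mm apart, 28 mm wide, at height 68 to 98. Fingers close along the cup's y; keep the fingertips above height 62. Axes as the cup's.
- ear (a point): Outer end of the top cup's ear on its +x side, 38 mm from its axis, at mid height of the ear (51 mm above the cup's underside). Ears are 12 mm wide and 6 mm thick; the other is at -x. Axes as the cup's.
- lower_cup: Same cup as top_cup, seated in stack_holder with its ears in the slots (about 0.06 rad of play). The top cup is nested in it: its flange rests on this cup's rim, its origin 52 mm above this one's, its x axis within 0.12 rad of this cup's, its ears hooked under this cup's hooks. Origin: centre of its underside.
- hook (a point): Underside of the lower cup's +x hook roof, 35.5 mm from the axis; the other is at -x. The top cup's ears have 2 mm of play below it: pulled straight up both cups rise. Anticlockwise from above the ears slide out, with only rubbing friction; they are free when the top cup's x axis is 0.48 to 1.3 rad anticlockwise of the lower cup's (aim for 0.78). Clockwise they meet a stop.
- stack_holder: Black ring holder fixed on the bench on a thin blue square plate (125 mm), in which the stack stands; same form as receiver_holder. Origin on the bench at its centre, z up.
- receiver_holder: Empty black ring holder fixed on the bench on a thin yellow square plate (125 mm). Origin on the bench at its centre, z up. Outer radius 48 mm, top at 66, bore radius 31.5, inner floor at 6. A cup fully home has its underside 6 mm above the bench; with its ears riding on the ring's top, 18 mm.
- slot (a point): Mouth of the receiver_holder's slot on its +x side, 38 mm from its axis, at the ring's top (66 mm); the other is at -x. Slots are 16 mm wide, with orange floors, 18 mm deep. The cup's x axis must lie along the holder's x axis, either way round; the ears have about 0.06 rad of play. Axes as the holder's.
- flask: Bystander: clear conical flask shape, 122 mm tall, base radius 40 mm, loose; origin at the centre of its underside.
- reagent_bottle: Bystander: clear bottle with blue cap, 150 mm tall, radius 35 mm, loose; origin at the centre of its underside.
- amber_jar: Bystander: amber jar with black lid, 100 mm tall, radius 34 mm, loose; origin at the centre of its underside.
- beaker: Bystander: glass beaker, 75 mm tall, radius 32 mm, loose; origin at the centre of its underside.
- ring_weight: Bystander: black flask ring lying flat, radius 42 mm, 20 mm high, loose; origin at the centre of its underside.
- tip_box: Bystander: closed blue box, 80 x 120 x 55 mm, loose; origin at the centre of its underside.
- spatula: Bystander: spatula with green handle lying flat, 180 mm long, loose.

How it is judged (in metres and radians):
On the way:
1. the top cup is clear of the lower cup, which is still seated in its holder (z of top_cup in the frame of lower_cup above 0.105 m and horizontal distance between lower_cup and stack_holder below 0.006 m and z of lower_cup in the frame of stack_holder below 0.01 m and angle between the x axis of lower_cup and the x axis of stack_holder, either way round below 0.14 rad and angle between lower_cup's own z axis and vertical below 0.08 rad), for 0.1 s.
At the end, for the whole second after the job is handed in: Top cup in the yellow-plate holder and lower cup in the blue-plate holder, each at rest, upright within 0.08 rad, centred within 6 mm, ears in the slots (x axes within 0.14 rad, either way round), underside less than 10 mm above the bench (horizontal distance between top_cup and receiver_holder below 0.006 m and z of top_cup in the frame of receiver_holder below 0.01 m and angle between the x axis of top_cup and the x axis of receiver_holder, either way round below 0.14 rad and angle between each of top_cup, lower_cup's own z axis and vertical below 0.08 rad and horizontal distance between lower_cup and stack_holder below 0.006 m and z of lower_cup in the frame of stack_holder below 0.01 m and angle between the x axis of lower_cup and the x axis of stack_holder, either way round below 0.14 rad and linear speed of each of top_cup, lower_cup below 0.02 m/s and angular speed of each of top_cup, lower_cup below 0.2 rad/s); the robot touches nothing.
It fails at once if the lower cup is pulled out of its holder (moved more than 15 mm) (distance of lower_cup from where it was at the start of the episode above 0.015 m).
It fails at once if the top cup is pressed into the receiver holder with more than 40 N (contact force between top_cup and receiver_holder above 40 N).
It fails at once if one of the other things on the bench is pushed more than 30 mm (distance of any of flask, reagent_bottle, amber_jar, beaker, ring_weight, tip_box, spatula from where it was at the start of the episode above 0.03 m).
It also fails if it takes over 54 s, if anything falls off the work surface, if the arm or the gripper's body presses on something with over 40 N, if the wrist force passes 120 N, or if a joint passes its speed limit or range.

## Working session

There is one attempt and no reset: what is moved stays moved. The work goes in short steps, Python scripts to look and compute and a tool call to move; the robot and the scene stay as the last step left them, time stands still between calls to the robot, and variables do not carry over. Pictures are saved under pics/ and viewed, about 8 in all and at most 12, crops included, and the job is handed in when it is done.

Besides the shell and the picture viewer there is one more tool, called after ">>>" by a JSON object that holds its "method" and its "body", one argument or row to a line. servo_tool: Moves the arm, as the interface text tells. Shift numbers are shares of 0.06 m and turn numbers shares of 5 degrees, none past 1 either way. Its arguments: {"type":"object","properties":{"plan":{"type":"array"},"grip_force":{"type":"number"}},"required":["plan"]}

```bash
mkdir -p pics; ls; cat > h.py <<'E'
import numpy as np, cv2
from rig import sense, get_image, camera_model, hand_in, recognise, outline_of
E
python3 - <<'E'
from h import *
s=sense(); print(s['time_s'],s['tcp_pos'],np.round(s['tool_rot'],3).tolist(),s['grip_width'])
a=get_image('scene'); b=get_image('side'); 
cv2.imwrite('pics/scene.png',a); cv2.imwrite('pics/side.png',b)
for c in ['scene','side']:
    for n in ['top_cup','lower_cup','ear','hook','grip','stack_holder','receiver_holder','slot']:
        print(c,n,[(np.round(d['xyz'],3).tolist(),round(d['conf'],2)) for d in recognise(c,n)])
E
```

```text
pics
0.0 [0.12417818 0.51005832 0.40412804] [[-0.972, 0.237, -0.001], [0.237, 0.972, -0.001], [0.0, -0.001, -1.0]] 0.08552075459328627
scene top_cup []
scene lower_cup [([0.555, 0.188, 0.084], 0.53)]
scene ear [([0.532, 0.209, 0.147], 0.81)]
scene hook [([0.55, 0.191, 0.09], 0.77)]
scene grip [([0.528, 0.204, 0.144], 0.87), ([0.702, 0.363, 0.021], 0.46)]
scene stack_holder []
scene receiver_holder [([0.521, -0.172, 0.026], 0.91), ([0.553, 0.187, 0.081], 0.72)]
scene slot []
side top_cup [([0.519, 0.198, 0.142], 0.68), ([0.598, -0.038, 0.042], 0.5)]
side lower_cup [([0.52, 0.188, 0.095], 0.87), ([0.512, 0.172, 0.022], 0.39), ([0.45, -0.008, 0.054], 0.21)]
side ear [([0.524, 0.188, 0.142], 0.71)]
side hook [([0.519, 0.185, 0.091], 0.52), ([0.513, -0.448, 0.052], 0.21)]
side grip [([0.522, 0.194, 0.138], 0.57)]
side stack_holder [([0.518, 0.174, 0.023], 0.8)]
side receiver_holder [([0.522, 0.184, 0.092], 0.66), ([0.499, -0.187, 0.026], 0.58)]
side slot [([0.495, -0.189, 0.028], 0.57)]
```

View pics/scene.png

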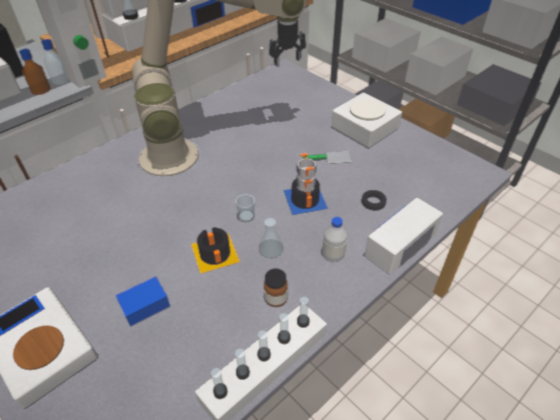

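View pics/side.png

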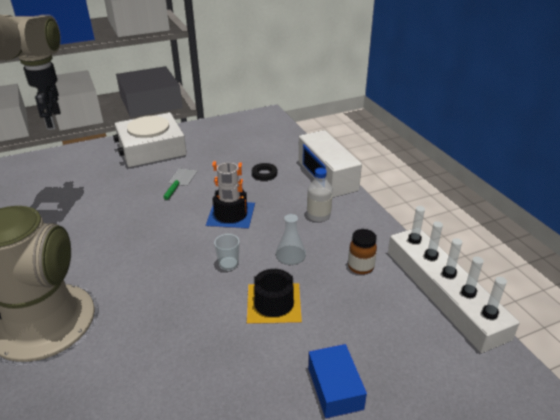

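```bash
cat >> h.py <<'E'
def proj(name,P,s=None):
    m=camera_model(name)
    if name=='wrist':
        T=np.eye(4);T[:3,:3]=s['tool_rot'];T[:3,3]=s['tcp_pos'];C=T@m['mount']
    else: C=np.array(m['cam_to_world'])
    P=np.atleast_2d(P); q=(P-C[:3,3])@C[:3,:3]; q=q*[1,-1,-1]
    u=q@np.array(m['K']).T; return u[:,:2]/u[:,2:]
def ray(name,uv,z,s=None):
    "pixels -> world points at height z"
    m=camera_model(name)
    if name=='wrist':
        T=np.eye(4);T[:3,:3]=s['tool_rot'];T[:3,3]=s['tcp_pos'];C=T@m['mount']
    else: C=np.array(m['cam_to_world'])
    uv=np.atleast_2d(np.array(uv,float)); q=np.c_[uv,np.ones(len(uv))]@np.linalg.inv(m['K']).T*[1,-1,-1]
    d=q@C[:3,:3].T; o=C[:3,3]; return o+d*((z-o[2])/d[:,2])[:,None]
E
python3 - <<'E'
from h import *
for n in ['scene','side','wrist']:
    m=camera_model(n); print({k:np.round(v,3).tolist() for k,v in m.items() if k!='image'})
for n,f in [('scene','pics/scene.png'),('side','pics/side.png')]:
    h=cv2.cvtColor(cv2.imread(f),cv2.COLOR_BGR2HSV)
    for lo,hi,c in [((18,150,120),(32,255,255),(0.51,-0.18)),((100,150,60),(125,255,255),(0.525,0.19))]:
        mk=cv2.inRange(h,lo,hi); u=proj(n,[[c[0],c[1],0]])[0].astype(int)
        w=np.zeros_like(mk); cv2.circle(w,tuple(map(int,u)),40,255,-1); mk&=w
        p=cv2.findNonZero(mk); hull=cv2.convexHull(p)[:,0]
        X=ray(n,hull,0.002)[:,:2].astype(np.float32); r=cv2.minAreaRect(X); print(n,u,len(p),r)
s=sense();R=s['tool_rot']
print((np.array([0.525,0.19,0.42])-s['tcp_pos'])@R/0.06)
E
```

```text
{'K': [[467.457, 0.0, 275.128], [0.0, 467.457, 218.485], [0.0, 0.0, 1.0]], 'cam_to_world': [[0.677, -0.524, 0.517, 1.327], [0.736, 0.498, -0.458, -0.639], [-0.018, 0.691, 0.723, 1.126], [0.0, 0.0, 0.0, 1.0]]}
{'K': [[517.378, 0.0, 281.657], [0.0, 517.378, 210.237], [0.0, 0.0, 1.0]], 'cam_to_world': [[0.914, 0.242, -0.324, 0.178], [-0.405, 0.539, -0.739, -0.956], [-0.004, 0.807, 0.591, 0.896], [0.0, 0.0, 0.0, 1.0]]}
{'K': [[344.532, 0.0, 277.581], [0.0, 344.532, 220.139], [0.0, 0.0, 1.0]], 'mount': [[0.001, 0.951, 0.309, 0.079], [1.0, -0.0, -0.0, -0.0], [-0.0, 0.309, -0.951, 0.03], [0.0, 0.0, 0.0, 1.0]]}
scene [212 257] 467 ((0.5008606314659119, -0.16328924894332886), (0.12241297960281372, 0.1221327856183052), 67.41265869140625)
scene [300 202] 248 ((0.5565659999847412, 0.2029980719089508), (0.20549750328063965, 0.11417043209075928), 27.074804306030273)
side [278 305] 771 ((0.5022872090339661, -0.16690552234649658), (0.12041592597961426, 0.12249791622161865), 67.42990112304688)
side [232 217] 377 ((0.5259329676628113, 0.20626002550125122), (0.11701790988445282, 0.11903943121433258), 60.337379455566406)
[-7.75257206 -3.60379346 -0.25476987]
```

>>> {"method": "servo_tool", "body": {
  "plan": [
    [-0.857,-0.371,-0.03,0,0,0,1],
    [-0.857,-0.371,-0.03,0,0,0,1],
    [-0.857,-0.371,-0.03,0,0,0,1],
    [-0.857,-0.371,-0.03,0,0,0,1],
    [-0.857,-0.371,-0.03,0,0,0,1],
    [-0.857,-0.371,-0.03,0,0,0,1],
    [-0.857,-0.371,-0.03,0,0,0,1],
    [-0.857,-0.371,-0.03,0,0,0,1],
    [-0.857,-0.371,-0.03,0,0,0,1],
    [0,0,0,0,0,0,1]
  ]
}}

```text
time_s: 2.15
tcp_pos: [0.5286, 0.2036, 0.4202]
tool_rot: [[-0.971, 0.241, -0.0], [0.241, 0.971, -0.0], [0.0, -0.001, -1.0]]
ft_force: [-0.2, 0.9, -1.8]
grip_width: 0.0854
```

```bash
python3 - <<'E'
from h import *
s=sense(); print(s['time_s'],s['tcp_pos'],np.round(s['tool_rot'],3).tolist(),np.round(s['joint_pos'],1),s['ft_force'])
a=get_image('wrist'); cv2.imwrite('pics/w1.png',a)
for n in ['top_cup','ear','hook','grip']:
    print(n,[(np.round(d['xyz'],3).tolist(),round(d['conf'],2)) for d in recognise('wrist',n)])
E
```

```text
2.15 [0.52860292 0.20363174 0.42019139] [[-0.971, 0.241, -0.0], [0.241, 0.971, -0.0], [0.0, -0.001, -1.0]] [  9.2  22.6  76.9  -0.   80.5 -66.9] [-0.18098838  0.9083819  -1.7853216 ]
top_cup [([0.541, 0.21, 0.137], 0.79)]
ear [([0.541, 0.209, 0.137], 0.74)]
hook [([0.5, 0.227, 0.103], 0.55)]
grip [([0.536, 0.208, 0.136], 0.59)]
```

View pics/w1.png

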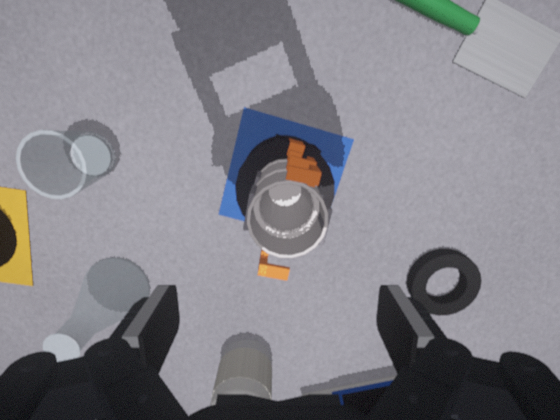

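```bash
python3 - <<'E'
from h import *
s=sense(); a=cv2.imread('pics/w1.png')
# blue plate
h=cv2.cvtColor(a,cv2.COLOR_BGR2HSV); m=cv2.inRange(h,(100,150,60),(125,255,255)); m[:90]=0;m[260:]=0
X=ray('wrist',cv2.convexHull(cv2.findNonZero(m))[:,0],0.002,s)[:,:2].astype(np.float32); print(cv2.minAreaRect(X))
def uv(P): return np.round(proj('wrist',P,s)).tolist()
# model overlay
b=a.copy()
for c,yaw,col in [((0.526,0.206),-120+0,(0,255,0))]:
    t=np.linspace(0,2*np.pi,60)
    cv2.polylines(b,[proj('wrist',np.c_[c[0]+.029*np.cos(t),c[1]+.029*np.sin(t),0*t+.158],s).astype(int)],1,col,1)
    cv2.polylines(b,[proj('wrist',np.c_[c[0]+.048*np.cos(t),c[1]+.048*np.sin(t),0*t+.066],s).astype(int)],1,(255,0,255),1)
m=cv2.inRange(h,(3,120,120),(18,255,255)); m[:130]=0;m[290:]=0
n,l,st,ce=cv2.connectedComponentsWithStats(m)
for i in range(1,n):
    if st[i,4]>20: print(st[i],ce[i])
for z,px in [(.170,[(304,174),(274,272),(288,215)]),(.158,[(288,215)]),(.118,[(296,148),(264,260)])]: print(z,ray('wrist',px,z,s).round(4).tolist())
crop=b[110:300,200:390]; cv2.imwrite('pics/w1c.png',cv2.resize(crop,None,fx=3.15,fy=3.15,interpolation=cv2.INTER_CUBIC))
E
```

```text
((0.5233516693115234, 0.21424581110477448), (0.12203263491392136, 0.12045904994010925), 60.674190521240234)
[ 286  140   35   47 1029] [301.16812439 165.51895044]
[258 251  31  29 406] [272.14039409 268.66009852]
0.17 [[0.4924, 0.2322, 0.17], [0.5559, 0.1966, 0.17], [0.517, 0.2158, 0.17]]
0.158 [[0.5207, 0.2153, 0.158]]
0.118 [[0.4811, 0.2321, 0.118], [0.5679, 0.1843, 0.118]]
```

View pics/w1c.png

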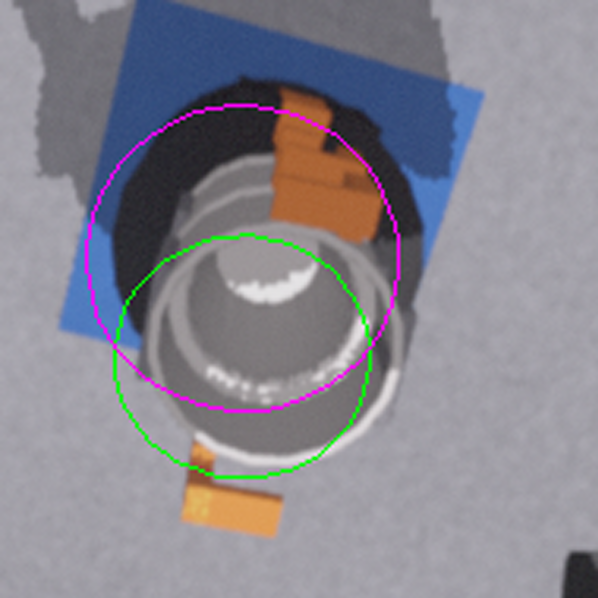

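```bash
python3 - <<'E'
from h import *
from scipy.optimize import least_squares
s=sense(); C=lambda x,y:(200+x/3.15,110+y/3.15)
obs=np.array([C(276,345),C(324,212),C(232,511)])
def f(p):
    c=np.array([np.cos(p[2]),np.sin(p[2])]);o=p[:2]
    P=np.array([[*o,.158],[*(o-.0345*c),.170],[*(o+.0345*c),.170]]); return (proj('wrist',P,s)-obs).ravel()
r=least_squares(f,[.524,.214,-.5]); print(r.x,np.degrees(r.x[2]),r.fun.round(1))
# holder ring
print(ray('wrist',[C(268,232)],.066,s))
# receiver slots from scene picture, orange near receiver
for n in ['scene','side']:
    a=cv2.imread(f'pics/{n}.png');h=cv2.cvtColor(a,cv2.COLOR_BGR2HSV);m=cv2.inRange(h,(3,140,120),(15,255,255))
    u=proj(n,[[.5015,-.166,.05]])[0].astype(int); w=np.zeros_like(m);cv2.circle(w,tuple(map(int,u)),30,255,-1)
    k,l,st,ce=cv2.connectedComponentsWithStats(m&w); print(n,st[1:,4],ce[1:].round(),ray(n,ce[1:],.055).round(3).tolist() if k>1 else '')
p=r.x
for yaw in [76.06]:
    d=np.array([p[0],p[1],.299])-s['tcp_pos']; print('shift tool units',d@s['tool_rot']/.06,'turn about tool z deg',76.06-(np.degrees(p[2])+90))
E
```

```text
[ 0.52470054  0.21390456 -0.51252745] -29.36566000827908 [-0.3  1.1 -0.1  0.5  0.5 -1.8]
[[0.51769331 0.21591493 0.066     ]]
scene [65 70] [[211. 238.]
 [217. 255.]] [[0.486, -0.16, 0.055], [0.553, -0.187, 0.055]]
side [] [] 
shift tool units [0.0435368  0.11016913 2.03557851] turn about tool z deg 15.425660008279081
```

>>> {"method": "servo_tool", "body": {
  "plan": [
    [0.044,0.11,0,0,0,0,1],
    [0,0,0.2,0,0,0.77,1],
    [0,0,0.2,0,0,0.77,1],
    [0,0,0.2,0,0,0.77,1],
    [0,0,0.2,0,0,0.77,1],
    [0,0,0.3,0,0,0,1],
    [0,0,0.3,0,0,0,1],
    [0,0,0.3,0,0,0,1],
    [0,0,0.32,0,0,0,1],
    [0,0,0,0,0,0,1]
  ]
}}

```text
time_s: 3.65
tcp_pos: [0.5249, 0.2137, 0.2988]
tool_rot: [[-0.874, 0.485, -0.002], [0.485, 0.874, -0.0], [0.002, -0.002, -1.0]]
ft_force: [-0.2, 0.5, -0.2]
grip_width: 0.0851
```

```bash
python3 - <<'E'
from h import *
s=sense(); print(s['time_s'],np.round(s['joint_pos'],1))
a=get_image('wrist'); b=get_image('side')
u=proj('side',[[.525,.21,.13]])[0].astype(int); c=cv2.resize(b[u[1]-52:u[1]+52,u[0]-70:u[0]+70],(560,416),interpolation=cv2.INTER_CUBIC)
cv2.imwrite('pics/m2.png',cv2.resize(np.hstack([a[:416],c]),(800,297)))
E
```

```text
3.65 [ 10.3  28.9  86.4   0.   64.9 -50.7]
```

View pics/m2.png

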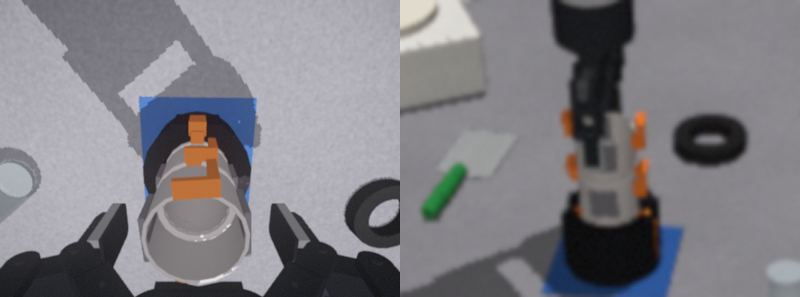

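>>> {"method": "servo_tool", "body": {
  "plan": [
    [0,0,0,0,0,0,0],
    [0,0,0,0,0,0,0],
    [0,0,0,0,0,0,0],
    [0,0,0,0,0,0,0],
    [0,0,0,0,0,0,0],
    [0,0,0,0,0,0,0],
    [0,0,0,0,0,0,0],
    [0,0,0,0,0,0,0],
    [0,0,0,0,0,0,0],
    [0,0,0,0,0,0,0]
  ],
  "grip_force": 45
}}

```text
time_s: 5.0
tcp_pos: [0.5256, 0.213, 0.301]
tool_rot: [[-0.874, 0.486, 0.002], [0.486, 0.874, -0.0], [-0.002, 0.001, -1.0]]
ft_force: [-0.8, -0.6, 6.1]
grip_width: 0.0597
```

>>> {"method": "servo_tool", "body": {
  "plan": [
    [0,0,-0.04,0,0,0,0],
    [0,0,0,0,0,-0.3,0],
    [0,0,0,0,0,-0.5,0],
    [0,0,0,0,0,-0.5,0],
    [0,0,0,0,0,-0.6,0],
    [0,0,0,0,0,-0.6,0],
    [0,0,0,0,0,-0.6,0],
    [0,0,0,0,0,-0.6,0],
    [0,0,0,0,0,-0.6,0],
    [0,0,0,0,0,-0.6,0]
  ]
}}

```text
time_s: 6.25
tcp_pos: [0.5254, 0.2131, 0.3019]
tool_rot: [[-0.997, 0.077, -0.0], [0.077, 0.997, -0.0], [0.0, -0.0, -1.0]]
ft_force: [-0.9, 0.1, -1.2]
grip_width: 0.0596
```

>>> {"method": "servo_tool", "body": {
  "plan": [
    [0,0,0,0,0,-0.5,0],
    [0,0,0,0,0,-0.5,0],
    [0,0,0,0,0,-0.5,0],
    [0,0,0,0,0,-0.5,0],
    [0,0,0,0,0,-0.5,0],
    [0,0,0,0,0,-0.5,0],
    [0,0,0,0,0,-0.5,0],
    [0,0,0,0,0,-0.5,0],
    [0,0,0,0,0,-0.15,0],
    [0,0,-0.07,0,0,0,0]
  ]
}}

```text
time_s: 7.5
tcp_pos: [0.5254, 0.213, 0.3062]
tool_rot: [[-0.96, -0.278, -0.001], [-0.278, 0.96, -0.0], [0.001, 0.0, -1.0]]
ft_force: [0.5, -0.0, -0.8]
grip_width: 0.0602
```

```bash
python3 - <<'E'
from h import *
s=sense(); print(s['time_s'],np.round(s['joint_pos'],1),s['tcp_pos'],s['tool_rot'][:,1],s['ft_force'],s['wrist_torque'])
a=get_image('wrist'); b=get_image('side')
u=proj('side',[[.525,.21,.11]])[0].astype(int); c=cv2.resize(b[u[1]-52:u[1]+52,u[0]-70:u[0]+70],(560,416),interpolation=cv2.INTER_CUBIC)
cv2.imwrite('pics/m3.png',cv2.resize(np.hstack([a[:416],c]),(800,297)))
E
```

```text
7.5 [ 10.2  28.4  85.9   0.   65.7 -95.9] [0.52538824 0.21302263 0.30617269] [-2.78302684e-01  9.60493416e-01  1.16921290e-04] [ 0.50675689 -0.00543173 -0.8182829 ] [-0.02295302 -0.04530903 -0.03404767]
```

View pics/m3.png

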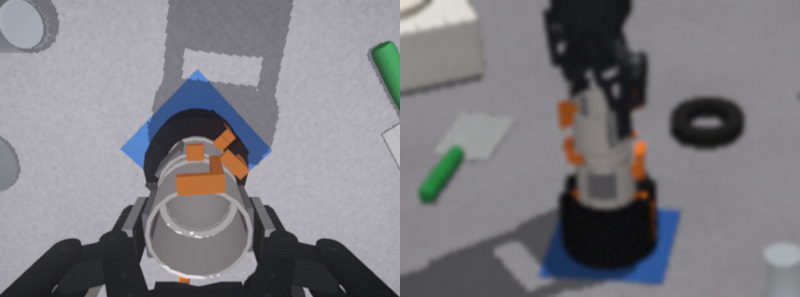

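>>> {"method": "servo_tool", "body": {
  "plan": [
    [0,0,-0.1,0,0,0,0],
    [0,0,-0.1,0,0,0,0],
    [0,0,-0.15,0,0,0,0],
    [0,0,-0.15,0,0,0,0],
    [0,0,-0.2,0,0,0,0],
    [0,0,-0.25,0,0,0,0],
    [0,0,-0.3,0,0,0,0],
    [0,0,-0.4,0,0,0,0],
    [0,0,-0.4,0,0,0,0],
    [0,0,0,0,0,0,0]
  ]
}}

```text
time_s: 8.85
tcp_pos: [0.5254, 0.213, 0.4313]
tool_rot: [[-0.96, -0.278, 0.004], [-0.278, 0.96, 0.001], [-0.004, -0.0, -1.0]]
ft_force: [-0.2, 0.6, -0.9]
grip_width: 0.0598
```

```bash
python3 - <<'E'
from h import *
s=sense(); print(s['time_s'],np.round(s['joint_pos'],1),s['tcp_pos'],s['tool_rot'],s['ft_force'])
b=get_image('side');a=get_image('scene')
for c in ['scene','side']:
    for n in ['lower_cup','receiver_holder']:
        print(c,n,[(np.round(d['xyz'],3).tolist(),round(d['conf'],2)) for d in recognise(c,n)])
f=lambda n,im:cv2.resize((lambda u:im[u[1]-63:u[1]+63,u[0]-60:u[0]+60])(proj(n,[[.525,.21,.14]])[0].astype(int)),(400,420),interpolation=cv2.INTER_CUBIC)
cv2.imwrite('pics/m4.png',np.hstack([f('side',b),f('scene',a)]))
E
```

```text
8.85 [ 10.2  22.3  75.8  -0.   81.7 -95.9] [0.52537193 0.21303381 0.4313322 ] [[-9.60437987e-01 -2.78466777e-01  3.88948605e-03]
 [-2.78466202e-01  9.60445774e-01  6.99581685e-04]
 [-3.93045070e-03 -4.11185583e-04 -9.99992191e-01]] [-0.20880385  0.61305767 -0.9201633 ]
scene lower_cup [([0.535, 0.206, 0.09], 0.87), ([0.769, -0.148, 0.076], 0.56)]
scene receiver_holder [([0.522, -0.171, 0.028], 0.88)]
side lower_cup [([0.527, 0.199, 0.094], 0.74)]
side receiver_holder [([0.493, -0.186, 0.027], 0.9)]
```

View pics/m4.png

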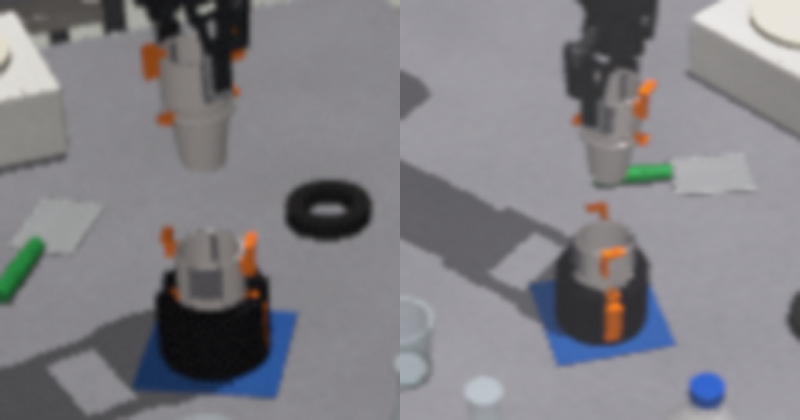

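>>> {"method": "servo_tool", "body": {
  "plan": [
    [0.05,-0.4,0,0,0,0,0],
    [0.105,-0.75,0,0,0,0,0],
    [0.105,-0.8,0,0,0,0,0],
    [0.115,-0.8,0,0,0,0,0],
    [0.115,-0.8,0,0,0,0,0],
    [0.115,-0.8,0,0,0,0,0],
    [0.115,-0.8,0,0,0,0,0],
    [0.115,-0.8,0,0,0,0,0],
    [0.105,-0.6,0,0,0,0,0],
    [0,-0.29,0,0,0,0,0]
  ]
}}

```text
time_s: 10.4
tcp_pos: [0.5856, -0.1986, 0.4285]
tool_rot: [[-0.961, -0.277, -0.001], [-0.277, 0.961, 0.001], [0.001, 0.001, -1.0]]
ft_force: [-0.3, 0.0, -0.4]
grip_width: 0.0597
```

>>> {"method": "servo_tool", "body": {
  "plan": [
    [0,0,0,0,0,0.5,0],
    [0,0,0,0,0,0.9,0],
    [0,0,0,0,0,1,0],
    [0,0,0,0,0,1,0],
    [0,0,0,0,0,1,0],
    [0,0,0,0,0,1,0],
    [0,0,0,0,0,1,0],
    [0,0,0,0,0,0.9,0],
    [0,0,0,0,0,0.46,0],
    [0,0,0,0,0,0,0]
  ]
}}

```text
time_s: 11.65
tcp_pos: [0.5858, -0.1962, 0.4291]
tool_rot: [[-0.923, 0.384, -0.0], [0.384, 0.923, 0.0], [0.0, 0.0, -1.0]]
ft_force: [-0.0, 1.0, -1.1]
grip_width: 0.0597
```

```bash
python3 - <<'E'
from h import *
s=sense(); print(s['time_s'],np.round(s['joint_pos'],1),s['tcp_pos'],np.degrees(np.arctan2(s['tool_rot'][1,1],s['tool_rot'][0,1])),s['ft_force'])
a=get_image('wrist'); cv2.imwrite('pics/w5raw.png',a)
h=cv2.cvtColor(a,cv2.COLOR_BGR2HSV); m=cv2.inRange(h,(18,130,100),(32,255,255))
X=ray('wrist',cv2.convexHull(cv2.findNonZero(m))[:,0],0.002,s)[:,:2].astype(np.float32); r=cv2.minAreaRect(X);print(r)
for n in ['receiver_holder','slot']: print(n,[(np.round(d['xyz'],3).tolist(),round(d['conf'],2)) for d in recognise('wrist',n)])
c=r[0]; t=np.linspace(0,2*np.pi,60); b=a.copy()
for rr,z in [(.048,.066),(.0315,.066)]:
    cv2.polylines(b,[proj('wrist',np.c_[c[0]+rr*np.cos(t),c[1]+rr*np.sin(t),0*t+z],s).astype(int)],1,(255,0,255),1)
cv2.imwrite('pics/w5.png',b)
E
```

```text
11.65 [-29.4  29.2  65.8   0.   85.  -96.8] [ 0.58578035 -0.19615294  0.4291143 ] 67.43788443402002 [-0.03788907  1.01685998 -1.12017179]
((0.5025274157524109, -0.1634840965270996), (0.12390784174203873, 0.12271417677402496), 67.46416473388672)
receiver_holder [([0.5, -0.166, 0.006], 0.73)]
slot [([0.498, -0.164, 0.009], 0.76), ([0.476, -0.004, 0.011], 0.39)]
```

View pics/w5.png

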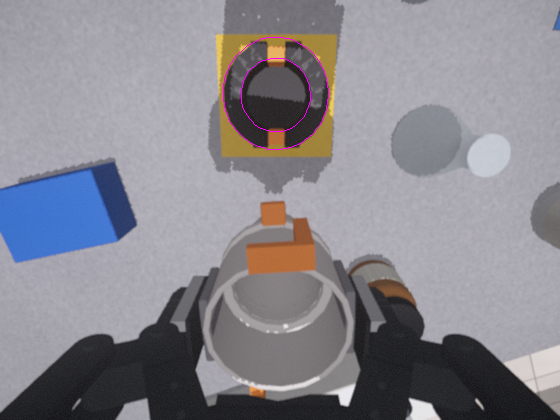

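```bash
python3 - <<'E'
from h import *
s=sense(); a=cv2.imread('pics/w5raw.png'); R=np.array(s['tool_rot']); t0=np.array(s['tcp_pos'])
h=cv2.cvtColor(a,cv2.COLOR_BGR2HSV); m=cv2.inRange(h,(3,120,90),(18,255,255)); m[:180]=0
k,l,st,ce=cv2.connectedComponentsWithStats(m)
for i in range(1,k):
    if st[i,4]>20:
        p=cv2.approxPolyDP(cv2.findContours((l==i).astype(np.uint8),0,2)[0][0],2,True)[:,0]; print(st[i],p.tolist())
b=cv2.resize(a[190:410,180:380],None,fx=3,fy=3,interpolation=cv2.INTER_CUBIC)
def draw(yaw,col,dx=0,dz=0):
    c,sn=np.cos(yaw),np.sin(yaw); 
    def P(x,y,hh): # cup coords -> pixel; tool z down, cup y = -tool y
        q=np.array([dx+c*x-sn*y, sn*x+c*y, .241-hh+dz]); return proj('wrist',[t0+R@q],s)[0]
    def pl(pts): cv2.polylines(b,[np.array([(P(*q)-[180,190])*3 for q in pts]).astype(int)],1,col,1)
    pl([(.029*np.cos(t),.029*np.sin(t),.1) for t in np.linspace(0,6.28,50)])
    pl([(.038,-.006,.054),(.038,.006,.054),(.038,.006,.048),(.038,-.006,.048)])
    pl([(.029,-.011,.112),(.029,.011,.112),(.040,.011,.112),(.040,-.011,.112)])
    pl([(-.029,-.011,.112),(-.029,.011,.112),(-.040,.011,.112),(-.040,-.011,.112)])
    print([P(.038,y,hh).round(1).tolist() for y,hh in [(-.006,.054),(.006,.054),(.006,.048),(-.006,.048)]])
draw(0,(0,255,0)); draw(np.radians(3),(255,0,0))
cv2.imwrite('pics/w5c.png',b[:600])
E
```

```text
[261 202  25  24 532] [[261, 204], [263, 224], [284, 223], [283, 202]]
[ 246  219   69   55 2354] [[306, 220], [293, 219], [292, 242], [248, 244], [246, 250], [249, 273], [314, 269], [314, 245]]
[372 281  43  24 375] [[372, 285], [376, 283], [387, 296], [402, 296], [414, 304], [406, 289], [392, 281], [390, 284], [382, 282], [380, 285], [374, 282]]
[250 387  15  11 118] [[250, 387], [250, 395], [264, 397], [263, 390]]
[[265.5, 199.3], [291.0, 199.4], [290.5, 196.2], [265.9, 196.2]]
[[269.7, 198.8], [295.2, 200.1], [294.6, 197.0], [270.0, 195.7]]
```

View pics/w5c.png

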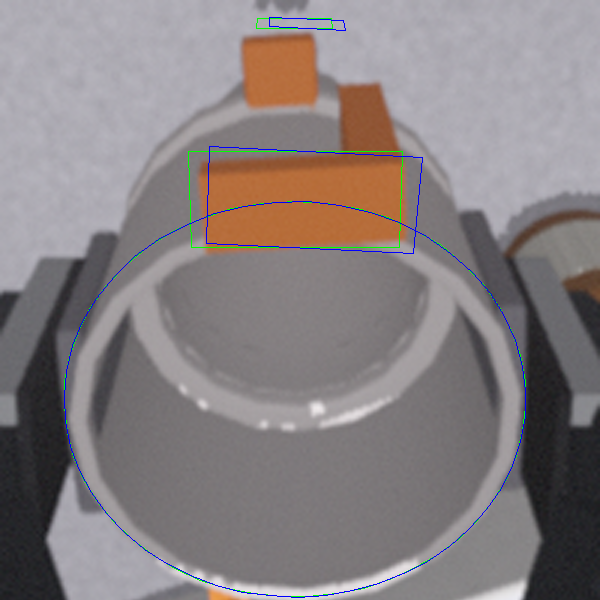

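>>> {"method": "servo_tool", "body": {
  "plan": [
    [0.35,-0.007,0,0,0,0,0],
    [0.4,-0.008,0,0,0,0,0],
    [0.4,-0.008,0,0,0,0,0],
    [0.357,-0.007,0,0,0,0,0],
    [0,0,0.3,0,0,0.4,0],
    [0,0,0.45,0,0,0.4,0],
    [0,0,0.45,0,0,0,0],
    [0,0,0.3,0,0,0,0],
    [0,0,0.2,0,0,0,0],
    [0,0,0,0,0,0,0]
  ]
}}

```text
time_s: 13.05
tcp_pos: [0.5014, -0.1637, 0.327]
tool_rot: [[-0.894, 0.448, -0.001], [0.448, 0.894, 0.001], [0.001, 0.0, -1.0]]
ft_force: [0.3, 0.9, -0.4]
grip_width: 0.0599
```

```bash
python3 - <<'E'
from h import *
s=sense(); print(s['time_s'],np.round(s['joint_pos'],1),s['tcp_pos'],np.degrees(np.arctan2(s['tool_rot'][1,1],s['tool_rot'][0,1])),s['ft_force'])
a=get_image('wrist'); b=get_image('side'); c=get_image('scene')
g=lambda n,im:cv2.resize((lambda u:im[u[1]-55:u[1]+45,u[0]-50:u[0]+50])(proj(n,[[.5025,-.1635,.07]])[0].astype(int)),(400,400),interpolation=cv2.INTER_CUBIC)
w=cv2.resize(a[60:410,130:430],(514,600),interpolation=cv2.INTER_CUBIC)
o=np.hstack([w,np.vstack([cv2.resize(g('side',b),(286,300)),cv2.resize(g('scene',c),(286,300))])]); cv2.imwrite('pics/m6.png',o)
E
```

```text
13.05 [-30.8  22.5  91.7   0.   65.9 -94.2] [ 0.50141848 -0.16366023  0.32695465] 63.38278984803566 [ 0.27903187  0.89219309 -0.43021705]
```

View pics/m6.png

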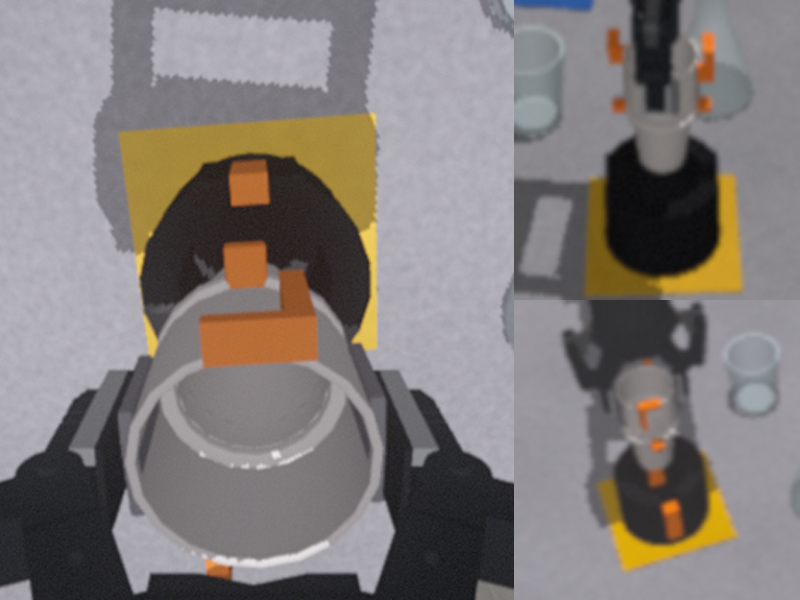

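>>> {"method": "servo_tool", "body": {
  "plan": [
    [0,0,0.12,0,0,0,0],
    [0,0,0.12,0,0,0,0],
    [0,0,0.12,0,0,0,0],
    [0,0,0.12,0,0,0,0],
    [0,0,0.12,0,0,0,0],
    [0,0,0.12,0,0,0,0],
    [0,0,0.12,0,0,0,0],
    [0,0,0.12,0,0,0,0],
    [0,0,0.06,0,0,0,0],
    [0,0,0.03,0,0,0,0]
  ]
}}

```text
time_s: 14.45
tcp_pos: [0.5014, -0.1637, 0.2641]
tool_rot: [[-0.894, 0.448, -0.0], [0.448, 0.894, 0.0], [0.0, 0.0, -1.0]]
ft_force: [0.7, 0.6, -0.8]
grip_width: 0.0597
```

Cup base is in the bore, no contact. Now the last 15 mm, slowly.

>>> {"method": "servo_tool", "body": {
  "plan": [
    [0,0,0.02,0,0,0,0],
    [0,0,0.02,0,0,0,0],
    [0,0,0.02,0,0,0,0],
    [0,0,0.02,0,0,0,0],
    [0,0,0.02,0,0,0,0],
    [0,0,0.02,0,0,0,0],
    [0,0,0,0,0,0,0],
    [0,0,0,0,0,0,0],
    [0,0,0,0,0,0,0],
    [0,0,0,0,0,0,0]
  ]
}}

```text
time_s: 15.7
tcp_pos: [0.5014, -0.1637, 0.2571]
tool_rot: [[-0.894, 0.448, -0.0], [0.448, 0.894, 0.0], [0.0, 0.0, -1.0]]
ft_force: [0.4, 0.6, -0.5]
grip_width: 0.0597
```

>>> {"method": "servo_tool", "body": {
  "plan": [
    [0,0,0.02,0,0,0,0],
    [0,0,0.02,0,0,0,0],
    [0,0,0.02,0,0,0,0],
    [0,0,0.02,0,0,0,0],
    [0,0,0.02,0,0,0,0],
    [0,0,0.02,0,0,0,0],
    [0,0,0.02,0,0,0,0],
    [0,0,0.02,0,0,0,0],
    [0,0,0,0,0,0,0],
    [0,0,0,0,0,0,0]
  ]
}}

```text
time_s: 16.95
tcp_pos: [0.5016, -0.1638, 0.2489]
tool_rot: [[-0.894, 0.448, 0.001], [0.448, 0.894, -0.001], [-0.001, -0.0, -1.0]]
ft_force: [-4.5, 3.3, 12.9]
grip_width: 0.06
```

```bash
python3 - <<'E'
from h import *
s=sense(); print(s['time_s'],s['ft_force'],s['wrist_torque'])
a=get_image('wrist'); b=get_image('side'); c=get_image('scene')
g=lambda n,im:cv2.resize((lambda u:im[u[1]-45:u[1]+45,u[0]-45:u[0]+45])(proj(n,[[.5025,-.1635,.06]])[0].astype(int)),(286,300),interpolation=cv2.INTER_CUBIC)
w=cv2.resize(a[60:410,130:430],(514,600),interpolation=cv2.INTER_CUBIC)
cv2.imwrite('pics/m7.png',np.hstack([w,np.vstack([g('side',b),g('scene',c)])]))
E
```

```text
16.95 [-4.45884987  3.34460447 12.86195931] [ 0.5527916   0.76030976 -0.06448859]
```

View pics/m7.png

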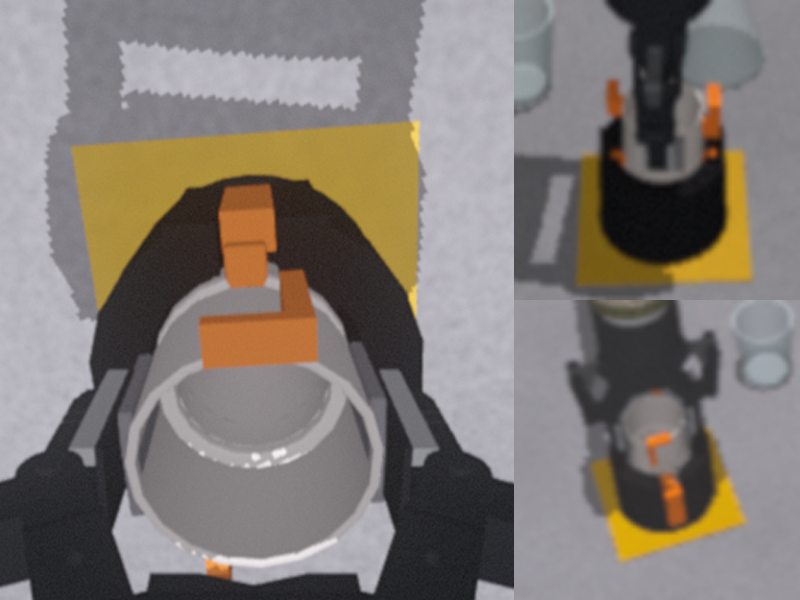

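>>> {"method": "servo_tool", "body": {
  "plan": [
    [0,0,-0.02,0,0,0,0],
    [0,0,0,0,0,0,0.3],
    [0,0,0,0,0,0,0.7],
    [0,0,0,0,0,0,1],
    [0,0,0,0,0,0,1],
    [0,0,0,0,0,0,1],
    [0,0,0,0,0,0,1],
    [0,0,0,0,0,0,1],
    [0,0,0,0,0,0,1],
    [0,0,0,0,0,0,1]
  ]
}}

```text
time_s: 18.35
tcp_pos: [0.5014, -0.1637, 0.2487]
tool_rot: [[-0.894, 0.448, -0.0], [0.448, 0.894, -0.0], [0.0, -0.0, -1.0]]
ft_force: [-0.3, -0.6, 0.3]
grip_width: 0.0855
```

>>> {"method": "servo_tool", "body": {
  "plan": [
    [0,0,-0.1,0,0,0,1],
    [0,0,-0.1,0,0,0,1],
    [0,0,-0.15,0,0,0,1],
    [0,0,-0.2,0,0,0,1],
    [0,0,-0.3,0,0,0,1],
    [0,0,-0.4,0,0,0,1],
    [0,0,-0.5,0,0,0,1],
    [0,0,-0.5,0,0,0,1],
    [0,0,-0.3,0,0,0,1],
    [0,0,0,0,0,0,1]
  ]
}}

```text
time_s: 19.6
tcp_pos: [0.5013, -0.1636, 0.4033]
tool_rot: [[-0.894, 0.448, 0.003], [0.448, 0.894, -0.002], [-0.003, -0.0, -1.0]]
ft_force: [-0.3, 0.3, -0.1]
grip_width: 0.0853
```

```bash
python3 - <<'E'
from h import *
s=sense(); print(s['time_s'],s['tcp_pos'],s['ft_force'])
a=get_image('wrist'); b=get_image('side'); c=get_image('scene')
w=a[50:350,150:450].copy(); p=np.array([.5025,-.1635]); t=np.linspace(0,6.28,60); yaw=np.radians(-22.5)
def pl(pts,col): cv2.polylines(w,[np.round(proj('wrist',pts,s)-[150,50]).astype(int)],1,col,1)
for z,col in [(.106,(0,255,0)),(.118,(0,0,255))]: pl(np.c_[p[0]+.029*np.cos(t),p[1]+.029*np.sin(t),0*t+z],col)
w=cv2.resize(w,(500,500),interpolation=cv2.INTER_CUBIC)
g=lambda n,im,q:cv2.resize((lambda u:im[u[1]-36:u[1]+36,u[0]-36:u[0]+36])(proj(n,[q])[0].astype(int)),(300,300),interpolation=cv2.INTER_CUBIC)
r=np.vstack([g('side',b,[.5025,-.1635,.06]),g('scene',c,[.5025,-.1635,.06])])
cv2.imwrite('pics/m8.png',np.hstack([np.vstack([w,np.zeros((100,500,3),np.uint8)]),r])) 
for cam in ['scene','side']:
    for n in ['top_cup','lower_cup','ear']: print(cam,n,[(np.round(d['xyz'],3).tolist(),round(d['conf'],2)) for d in recognise(cam,n)])
E
```

```text
19.6 [ 0.5013225  -0.16362026  0.40327811] [-0.30977844  0.25781162 -0.14930645]
scene top_cup [([0.508, -0.162, 0.087], 0.71)]
scene lower_cup [([0.533, 0.203, 0.088], 0.73)]
scene ear [([0.505, -0.164, 0.094], 0.57)]
side top_cup [([0.497, -0.163, 0.089], 0.76)]
side lower_cup [([0.524, 0.199, 0.094], 0.68)]
side ear [([0.5, -0.171, 0.093], 0.82), ([0.449, -0.007, 0.053], 0.44)]
```

View pics/m8.png

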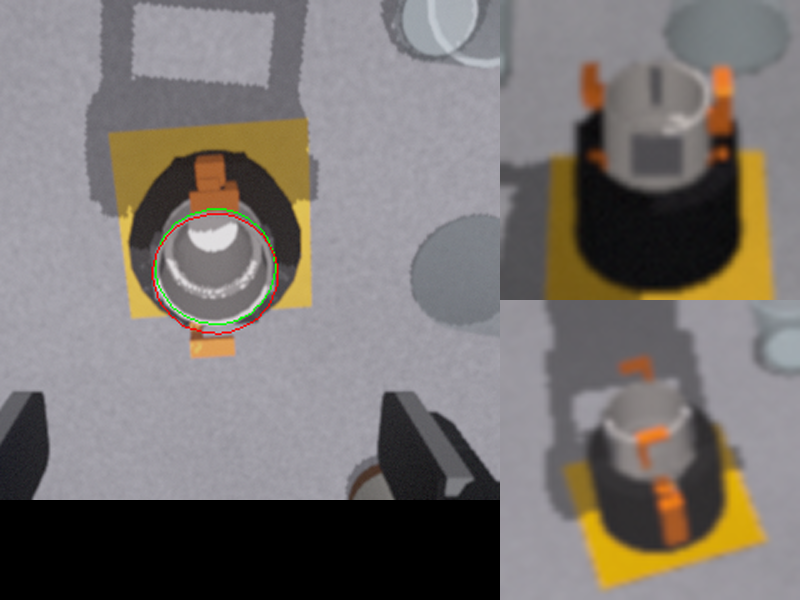

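```bash
python3 -c "
from rig import hand_in; print(hand_in())"
```

```text
the job is handed in; nothing more can be done
None
```

The top cup is off the stack and standing in the yellow-plate holder, released and with the gripper clear. I handed the job in at about 20 s of the 54 s allowed; no verdict is reported.

**Separation:** I gripped the top cup on its flats at 45 N, twisted it 45° anticlockwise and lifted it. The pictures after the lift show the lower cup still seated in the blue-plate holder.

**Placing:** I turned the cup to the slot direction and lowered it slowly. It went down freely past the height where the ears would ride on the ring. It stopped where "fully home" was expected, with the gripper at 0.249 m and 12.9 N of upward force on the wrist.

**Last checks:**
- **Seating height:** The final pictures show the rim at the height for fully home, by eye against the overlay. The recognised height of the top cup (0.087–0.089 m) roughly matches that of the seated lower cup (0.088–0.094 m).
- **Ears:** They show in line with the slots.
- **Contact:** After release the wrist force was about zero.
- **Bystanders:** I did not compare their positions with the start. No wrist reading between moves showed a force away from the two cups.

**What disagreed:**
- The side camera put the stack about 7 mm off from the wrist camera, so I used the wrist camera's measurements.
- The cup sat about 4° turned in the grip even though the opening read aligned, so I corrected for that before lowering.

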